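Clamp a printed figure in the maker's vice with its removable crank

ROBOT

A 6-joint arm with a two-finger parallel gripper is mounted at the origin on the work surface. World frame = base frame: x ahead of the robot, y to its left, z up, the work surface at z = 0. Lengths are in m, angles in rad, forces in N, time in s.
With the tool pointing down it reaches from about 0.225 to 0.875 m from the base axis. Payload 3.4 kg.
Tool frame: the origin (TCP) lies between the finger pads; the fingertips stand 11 mm ahead of it and the grasp point (between the pads) lies 8 mm behind it (tips_ahead is the distance from the TCP to the fingertips, in m); z points along the fingers, x is the direction in which the jaws open and shut, and the axes are right-handed (so a half turn about z gives the same grasp; the last joint's range is limited). The gripper opens to 85 mm and grips with 20 to 120 N. Pads are 22 mm wide; open, the fingers measure 114 mm over their backs; the gripper's body (76 mm by 85 mm) begins 54 mm behind the grasp point. The pads swing forward as they close: fully open they stand 13 mm farther back than shut.
Start: joints at [-1.264, 0.276, 1.505, -0, 1.361, -0.121], TCP at [0.239, -0.523, 0.242] pointing down, gripper open.
Joint ranges: [-2.89, 2.89], [-0.75, 2.08], [0.22, 2.7], [-1.18, 4.32], [0.11, 2.71], [-2.7, 2.7]. Speed limits (rad/s): [2.57, 2.57, 3.14, 3.14, 3.14, 3.14].

INTERFACE

Orientations are given as a unit quaternion [w, x, y, z].
In Python, from rig import get_state, get_image, sign_off, masks_of, tips_ahead gives the robot as it stands.
- The arm moves only by the tool play_rows, never from a script. Its argument "series" is a list of rows, each an object of numbers: "fingers": the closure, from -1 (fully open) to 1 (shut); "dx", "dy", "dz": the shift along the world's x, y, z in mm; "turn": the turn about the world's z in rad. A call has 1 to 20 rows; each row shifts and turns the pose as measured when the row begins; what a row does not reach is not made up. A row lasts 1/12 s, in which the tool goes at most 41.7 mm and 7.16 degrees, less where a joint would pass 70% of its speed; a pose out of reach is approached as far as the arm can. A call with a gripper value outside its range is refused whole. The fingers move at their own pace and stop on an object; "squeeze" is the grip in N (left out, the last holds). Time passes only in rows, so rows that do not move let the fingers close. It gives the time, the measured TCP pose, the force and the opening at its end, in the units of the state.
- get_state(): the state, without advancing time (a new reading comes with each control period).
- get_image(name): name is "scene" or "top" or "wrist"; returns a dict with "pixels" (400x640x3 uint8, red, green, blue), "vfov" (degrees; the focal length in pixels is half the picture's height over the tangent of half this angle, whatever the lens; pixels are square), "cx", "cy" (the principal point, pixels), "rvec" (rotation vector, rad) and "tvec" (3), from world to camera coordinates, as OpenCV has them; the wrist camera has in their place "hand_eye" (4x4, takes a point from camera to tool coordinates, whose origin is the TCP and whose axes are the tool frame's). Camera axes: x right, y down, z forward; pixel columns grow to the right and rows downward; lengths in m; the calibration is good to about 2 mm. A picture is of the moment at which its call begins: read the wrist's pose just before it. There is no depth.
- sign_off(): hands the job in, once; it reports no verdict.
Trained networks look in a picture, given as the dict that the camera call returned (one of the last four; its "shot" number tells which), for a name from the list of things; names that differ only in an ending like _2 or _b are one class to them, and where a whole thing is asked for, a point or a joint stands for the part that bears it (a point fixed in the world has none). Each returns a list of dicts, best first, with "p" (0 to 1); they miss things now and then, are a little off and sometimes report something else, mostly with a low value. They report only what shows in the picture. A call takes as long as a camera call. They do not tell look-alikes from the thing itself.
- masks_of(picture, label): "region" (400x640 bool, what is visible of it) and "xy" ([column, row] in pixels, amid what is visible of it).
The state is a dict: "clock": time; "qpos": joint angles; "qd": joint speeds; "effort": joint torques, N m; "position": TCP position; "ee_rot": TCP orientation; "contact_force": force on the tool from outside, world axes, zero at the start; "moment": the same for the moment, N m; "width": finger opening in m.
Only numpy, scipy, OpenCV 4.12 (cv2) and the standard library are available. Lean on these libraries where they do the work, as an engineer would, in place of code of your own. Each camera call takes 0.05 s, during which the arm holds its last target. There are 200 camera calls.

TASK

Fit the loose crank onto the square drive shaft of the small blue bench vice and let it sit fully home (do not ram it down), then wind it clockwise until the white printed figure is held firmly between the jaws without crushing it. Lift the crank off and stand it back upright on the green mat, and leave the other things on the bench alone.

Things in the scene. Friction and masses are not known exactly. Their poses are not given: they have to be found in the camera images.
- vise: Fixed blue bench vice, 255 x 100 mm. Origin on the bench under the upright drive shaft's axis; z up; the jaws lie towards its -y. Gearbox 90 x 90 mm, top 75 mm above the bench, carries the shaft. Fixed jaw's face at y = -167 mm; jaw tops 75 mm, bed 20 mm above the bench. Clockwise from above closes the jaw, 7 mm per radian; 1.4 to 3.2 rad from the start until it bites.
- shaft_base (a point): Point on the shaft's axis at the gearbox's top (vice axes). The 14 x 14 mm square stands 24 mm above it, then a round pilot, 13.6 mm wide, coned, 5 mm. The angle of its square is random and NOT given: feel for it (touch down slowly, press under 15 N, turn up to a quarter turn till the crank drops) or look. It needs 0.28 N m to turn (4 N at the crank's knob) and stays where left.
- jaw: Moving jaw, blue block 90 x 20 x 55 mm tall between gearbox and figure; origin mid underside, vice axes; closes to -y. Once it bites, its sprung pad (8 N/mm) is pushed back and the push at the knob grows by 0.8 N per mm (5.6 N per rad). Firm: pad back 3 to 5 mm (24 to 40 N; at the knob 6.4 to 8 N moving, 2.5 to 4 N held still, when friction holds). Under 2 mm is loose, over 7 mm crushes.
- pad_face (a point): Centre of the front face (the one that meets the figure) of the moving jaw's sprung steel pad, 80 x 45 mm, axes of the vice. Unloaded it stands 25 mm towards -y of the jaw's origin; pressed, up to 9 mm less.
- figure: White printed man on a plinth, loose, on the vice bed between the jaws. Origin mid underside; plinth 50 x 30 x 40 mm tall, its 30 mm between the jaws (along the vice's y); 82 mm tall in all. 3 to 6 mm clear of the fixed jaw at the start: the closing jaw slides it there.
- crank_hub (a point): Centre of the loose crank's hub; z up, x along the arm. Steel hub 32 x 32 x 40 mm tall; square through hole 15.6 mm. Grasp from above on the flats facing +-y. Arm 14 wide, 8 thick, its middle 32 mm above the underside. 0.22 to 0.31 kg. Fits the shaft in four ways a quarter turn apart; home, its underside is on the gearbox's top. Starts on the green mat.
- crank_knob (a point): Middle of the crank's red upright grip, a freely spinning cylinder 18 mm in diameter, 70 mm from the hub's axis along the crank's x and 35 mm higher than the hub's centre; it reaches from 37 to 73 mm above the crank's underside. Grasped from above it can be led round the shaft without turning the gripper.
- mat_top (a point): Centre of the top of the fixed green mat, 180 x 130 mm, 3 mm thick; the crank's hub belongs back on it within 75 mm of this point.
- spool_blue: Bystander: loose filament spool, black flanges, blue core, 130 mm across, 50 mm tall, lying flat. Leave it. Origin at the middle of its underside.
- spool_purple: Bystander: loose spool, 120 mm across, 45 mm tall, purple core. Leave it. Origin at the middle of its underside.
- pen_pot: Bystander: aluminium pot of pens, 76 mm across, 145 mm tall with its pens. Leave it. Origin at the middle of its underside.
- marker: Bystander: white marker with black cap, 130 mm long, 15 mm thick, lying. Leave it. Origin at the middle of its underside.
- printed_gear: Bystander: orange printed gear, 50 mm across, 12 mm thick, lying flat. Leave it. Origin at the middle of its underside.
- driver: Bystander: screwdriver lying on the bench. Leave it. Origin at the middle of its underside.
- offcut_tray: Bystander: yellow tray, 160 x 120 x 35 mm. Leave it. Origin at the middle of its underside.
Mind the look-alikes: they are no part of the job. What is shaped like the figure but pink, purple or yellow is not meant.

How it is judged:
On the way, in this order (a step that is already met when the one before it is completed fails the run):
1. the crank sits fully home on the square shaft (z of crank_hub in the frame of shaft_base below 0.0245 m and horizontal distance between crank_hub and shaft_base below 0.004 m and angle between crank_hub's own z axis and vertical below 0.1 rad), for 0.2 s.
2. with the crank still on, the jaw grips the figure firmly (over 14 N) (all of step 1 and contact force between jaw and figure above 14 N), for 0.2 s.
At the end, for the whole second after the job is handed in: The figure stands upright on the vice bed, gripped with 14 to 60 N (the sprung pad pressed back about 2 to 7 mm); the crank is off the shaft, upright and at rest on the green mat with its hub's axis within 75 mm of the mat's centre; the robot touches nothing (contact force between jaw and figure between 14 and 60 N and angle between each of figure, crank_hub's own z axis and vertical below 0.1 rad and z of figure in the frame of vise below 0.03 m and horizontal distance between crank_hub and mat_top below 0.075 m and z of crank_hub in the frame of mat_top below 0.025 m and contact force between crank and mat above 0.5 N and linear speed of crank below 0.02 m/s).
It fails at once if the crank is rammed onto the shaft (over 60 N) while still standing on the top of the square (contact force between crank and shaft above 60 N and z of crank_hub in the frame of shaft_base above 0.0425 m).
It fails at once if the figure is crushed: jaw force over 65 N (contact force between jaw and figure above 65 N).
It fails at once if another thing on the bench is moved by more than 20 mm (distance of any of spool_blue, spool_purple, pen_pot, marker, printed_gear, driver, offcut_tray from where it was at the start of the episode above 0.02 m).
It also fails if it takes over 72 s, if anything falls off the work surface, if the arm or the gripper's body presses on something with over 40 N, if the wrist force passes 120 N, or if a joint passes its speed limit or range.

## Working session

There is one attempt and no reset: what is moved stays moved. The work goes in short steps, Python scripts to look and compute and a tool call to move; the robot and the scene stay as the last step left them, time stands still between calls to the robot, and variables do not carry over. Pictures are saved under pics/ and viewed, about 8 in all and at most 12, crops included, and the job is handed in when it is done.

Besides the shell and the picture viewer there is one more tool, called after "Request:" as name(argument=value, ...), one argument or row to a line, values as JSON. play_rows: Moves the arm, as the interface text tells. Its arguments: {"type":"object","properties":{"series":{"type":"array"},"squeeze":{"type":"number"}},"required":["series"]}

```bash
mkdir -p pics; ls; cat > h.py <<'E'
import numpy as np, cv2
from rig import *
from scipy.spatial.transform import Rotation as R
def K(p):
    f=p["pixels"].shape[0]/2/np.tan(np.radians(p["vfov"])/2)
    return np.array([[f,0,p["cx"]],[0,f,p["cy"]],[0,0,1]])
def cam(p,s=None):
    "returns R,t camera->world"
    if "hand_eye" in p:
        H=np.array(p["hand_eye"]);q=s["ee_rot"];T=np.eye(4)
        T[:3,:3]=R.from_quat([q[1],q[2],q[3],q[0]]).as_matrix();T[:3,3]=s["position"]
        W=T@H;return W[:3,:3],W[:3,3]
    M=cv2.Rodrigues(np.array(p["rvec"],float))[0];return M.T,-M.T@np.array(p["tvec"],float).ravel()
def ray(p,uv,z,s=None):
    A,c=cam(p,s);d=A@np.linalg.solve(K(p),np.array([uv[0],uv[1],1.]))
    return c+d*(z-c[2])/d[2]
def proj(p,X,s=None):
    A,c=cam(p,s);y=K(p)@(A.T@(np.array(X,float)-c));return y[:2]/y[2]
def save(p,n,crop=None,k=1):
    im=p["pixels"][:,:,::-1]
    if crop: im=im[crop[1]:crop[3],crop[0]:crop[2]]
    cv2.imwrite("pics/"+n,cv2.resize(im,None,fx=k,fy=k,interpolation=cv2.INTER_CUBIC))
E
python3 - <<'E'
from h import *
s=get_state();print(s)
a=get_image("top");b=get_image("scene")
save(a,"top0.png");save(b,"scene0.png")
for n,p in(("top",a),("scene",b)):
    print(n,p["vfov"],p["cx"],p["cy"],cam(p)[1],p.keys())
for l in["crank_hub","crank_knob","vise","jaw","figure","mat_top","shaft_base"]:
    try:
        for m in masks_of(a,l)[:3]:print(l,m["p"],m["xy"],ray(a,m["xy"],0.04))
    except Exception as e:print(l,e)
E
```

```text
pics
{'clock': 0.0, 'qpos': array([-1.26400803e+00,  2.76576954e-01,  1.50613101e+00,  6.08278308e-05,
        1.36071933e+00, -1.20990377e-01]), 'qd': array([-5.13631427e-05,  9.52105611e-04,  8.86277941e-04, -1.01869182e-03,
        3.85101126e-04, -5.04982162e-04]), 'effort': array([-2.93063313e-04, -4.16768968e+01, -2.45808613e+01,  2.44731672e-05,
        1.11185946e-02,  1.07025718e-05]), 'position': array([ 0.23840225, -0.52268426,  0.24145084]), 'ee_rot': array([-6.08564463e-04,  8.41082007e-01, -5.40906845e-01, -6.87031367e-04]), 'contact_force': array([ 0.51521644, -0.26553489,  0.05875086]), 'moment': array([ 0.04026804, -0.00055995, -0.00133424]), 'width': 0.08587681482658938}
top 54.075758441743204 325.40993881461895 200.9382884341492 [ 0.47738002 -0.04508139  1.01611909] dict_keys(['pixels', 'vfov', 'cx', 'cy', 'rvec', 'tvec', 'shot'])
scene 49.26829060567864 324.3741099448246 198.11540359837844 [ 1.02609811 -0.78062566  0.7759661 ] dict_keys(['pixels', 'vfov', 'cx', 'cy', 'rvec', 'tvec', 'shot'])
crank_hub 0.95 [215.6, 208.4] [0.54006472 0.23843415 0.04      ]
crank_knob 0.82 [216.6, 211.7] [0.53173322 0.23596881 0.04      ]
crank_knob 0.38 [208.2, 206.3] [0.54582836 0.25698249 0.04      ]
vise 0.78 [333.0, 204.8] [ 0.54119016 -0.05539048  0.04      ]
jaw 0.8 [350.0, 207.0] [ 0.53455531 -0.09760662  0.04      ]
figure 0.7 [368.1, 254.3] [ 0.41639235 -0.13864933  0.04      ]
figure 0.63 [418.8, 213.2] [ 0.51453785 -0.2679964   0.04      ]
figure 0.6 [366.0, 203.8] [ 0.54147571 -0.13771883  0.04      ]
mat_top 0.85 [207.0, 213.3] [0.52837188 0.26005443 0.04      ]
shaft_base 0.73 [335.5, 209.5] [ 0.52928394 -0.06129578  0.04      ]
```

View pics/top0.png

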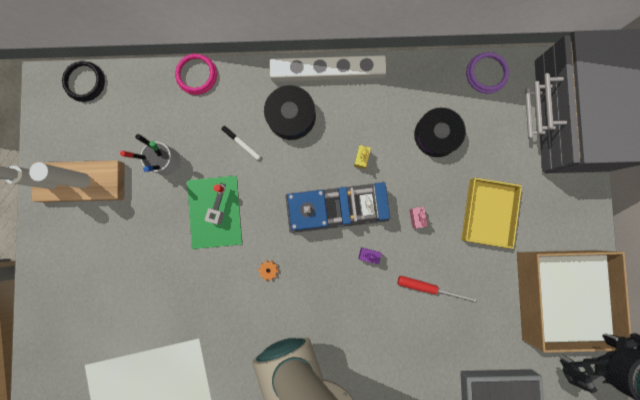

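View pics/scene0.png

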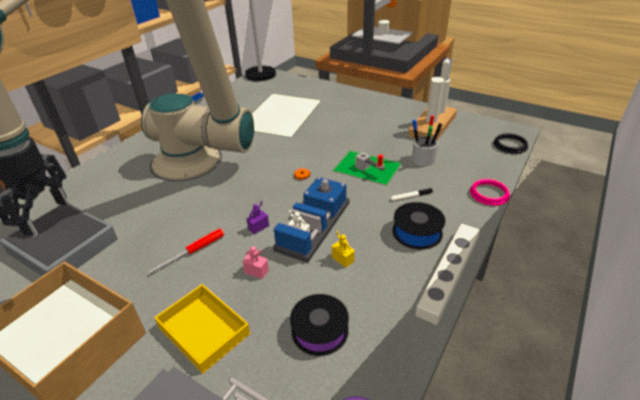

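The white figure is in the vice at (368,202). Its look-alikes are yellow (362,156), pink (420,217) and purple (370,256), and I exclude those by colour. The crank stands on the mat with its hub at (213,216) and its red knob at (219,188). The gearbox and shaft are at (307,210).

```bash
python3 - <<'E'
from h import *
a=get_image("top")
im=a["pixels"][:,:,::-1]
c1=cv2.resize(im[175:250,185:250],None,fx=6,fy=6,interpolation=cv2.INTER_CUBIC)
c2=cv2.resize(im[175:250,283:395],None,fx=6*65/112*1.0,fy=6*65/112,interpolation=cv2.INTER_CUBIC)
c2=cv2.resize(im[175:240,283:395],None,fx=3.5,fy=3.5,interpolation=cv2.INTER_CUBIC)
o=np.zeros((450,800,3),np.uint8);o[:450,:390]=c1;o[:c2.shape[0],400:400+c2.shape[1]]=c2[:,:400]
cv2.imwrite("pics/c0.png",o)
hsv=cv2.cvtColor(a["pixels"],cv2.COLOR_RGB2HSV)
for l in["crank_hub","vise"]:
    m=masks_of(a,l)[0]["region"]; ys,xs=np.nonzero(m);print(l,m.sum(),xs.min(),xs.max(),ys.min(),ys.max(),cv2.minAreaRect(np.c_[xs,ys].astype(np.float32)))
g=((hsv[...,0]>50)&(hsv[...,0]<75)&(hsv[...,1]>150));g[:, :180]=0;g[:,250:]=0;g[:170]=0
ys,xs=np.nonzero(g);r=cv2.minAreaRect(np.c_[xs,ys].astype(np.float32));print("mat",r,ray(a,r[0],.003))
red=((hsv[...,0]<6)|(hsv[...,0]>174))&(hsv[...,1]>150);red[:, :205]=0;red[:,235:]=0;red[:175]=0;red[230:]=0
ys,xs=np.nonzero(red);print("knob",xs.mean(),ys.mean(),len(xs),ray(a,(xs.mean(),ys.mean()),.07))
print("hubtop",ray(a,(212.5,216),.043),"shaft top",ray(a,(307.5,210.5),.104))
E
```

```text
crank_hub 439 205 225 183 223 ((218.05099487304688, 202.9468536376953), (17.783952713012695, 41.034820556640625), 17.241458892822266)
vise 3681 286 389 182 231 ((337.28466796875, 206.7769317626953), (40.0632209777832, 101.58444213867188), 82.87498474121094)
mat ((0.0, 0.0), (0.0, 0.0), 0.0) [1.12643687 0.83478482 0.003     ]
knob 218.08695652173913 188.0 46 [0.58771927 0.22339974 0.07      ]
hubtop [0.52111872 0.24540024 0.043     ] shaft top [0.52529427 0.00506719 0.104     ]
```

View pics/c0.png

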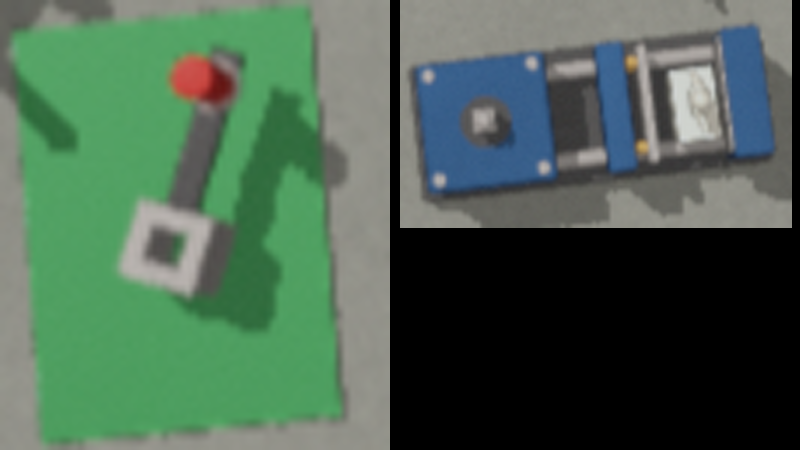

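Request:
play_rows(
  series=[
    {"dx":18,"dy":33,"turn":0.12,"fingers":-1},
    {"dx":18,"dy":33,"turn":0.12,"fingers":-1},
    {"dx":18,"dy":33,"turn":0.12,"fingers":-1},
    {"dx":18,"dy":33,"turn":0.12,"fingers":-1},
    {"dx":18,"dy":33,"turn":0.12,"fingers":-1},
    {"dx":18,"dy":33,"turn":0.12,"fingers":-1},
    {"dx":18,"dy":33,"turn":0.12,"fingers":-1},
    {"dx":18,"dy":33,"turn":0.12,"fingers":-1},
    {"dx":18,"dy":33,"turn":0.12,"fingers":-1},
    {"dx":18,"dy":33,"turn":0.12,"fingers":-1},
    {"dx":18,"dy":33,"turn":0.12,"fingers":-1},
    {"dx":18,"dy":33,"turn":0.12,"fingers":-1},
    {"dx":18,"dy":33,"turn":0.12,"fingers":-1},
    {"dx":18,"dy":33,"turn":0.12,"fingers":-1},
    {"dx":18,"dy":33,"turn":0.12,"fingers":-1},
    {"dx":0,"dy":0,"fingers":-1},
  ],
)

```text
invalid input at $.series[0]: expected keys fingers, dx, dy, dz, turn
```

Request:
play_rows(
  series=[
    {"dx":18,"dy":33,"dz":0,"turn":0.12,"fingers":-1},
    {"dx":18,"dy":33,"dz":0,"turn":0.12,"fingers":-1},
    {"dx":18,"dy":33,"dz":0,"turn":0.12,"fingers":-1},
    {"dx":18,"dy":33,"dz":0,"turn":0.12,"fingers":-1},
    {"dx":18,"dy":33,"dz":0,"turn":0.12,"fingers":-1},
    {"dx":18,"dy":33,"dz":0,"turn":0.12,"fingers":-1},
    {"dx":18,"dy":33,"dz":0,"turn":0.12,"fingers":-1},
    {"dx":18,"dy":33,"dz":0,"turn":0.12,"fingers":-1},
    {"dx":18,"dy":33,"dz":0,"turn":0.12,"fingers":-1},
    {"dx":18,"dy":33,"dz":0,"turn":0.12,"fingers":-1},
    {"dx":18,"dy":33,"dz":0,"turn":0.12,"fingers":-1},
    {"dx":18,"dy":33,"dz":0,"turn":0.12,"fingers":-1},
    {"dx":18,"dy":33,"dz":0,"turn":0.12,"fingers":-1},
    {"dx":18,"dy":33,"dz":0,"turn":0.12,"fingers":-1},
    {"dx":0,"dy":0,"dz":0,"turn":0,"fingers":-1},
  ],
)

```text
clock: 1.85
position: [0.497, -0.0425, 0.2442]
ee_rot: [0.001, 0.954, 0.299, 0.008]
contact_force: [0.7, -0.7, 0.2]
width: 0.0851
```

```bash
python3 - <<'E'
from h import *
s=get_state();w=get_image("wrist");print(s["clock"],s["position"],s["qpos"],s["ee_rot"],tips_ahead);print(w["vfov"],np.round(w["hand_eye"],3))
save(w,"w0.png")
print("shaft px",proj(w,[.525,.005,.104],s),"hub px",proj(w,[.521,.245,.043],s))
E
```

```text
1.85 [ 0.49704022 -0.04251202  0.24419104] [-0.22959087  0.15095291  1.66728641  0.00679524  1.30780654 -0.83817159] [0.00112559 0.95428247 0.29878709 0.0083645 ] 0.011
58.76386451381073 [[ 1.     0.001  0.001  0.   ]
 [-0.001  0.945  0.327 -0.085]
 [-0.001 -0.327  0.945 -0.132]
 [ 0.     0.     0.     1.   ]]
shaft px [384.01534369 160.14316329] hub px [ 559.7625641  -114.88231288]
```

View pics/w0.png

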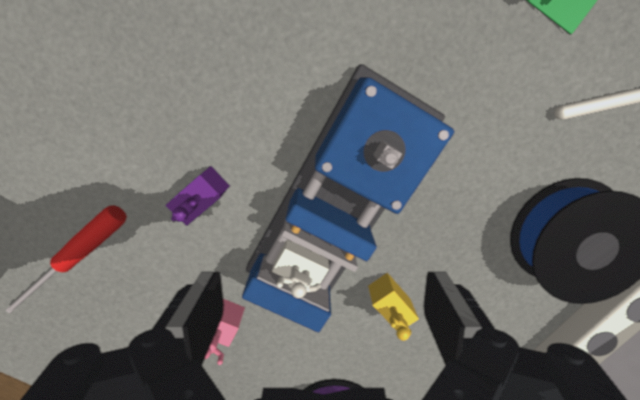

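The wrist view shows the shaft's pilot at (390,157) and the gearbox screws at (371,91), (444,135), (327,167) and (397,206). The white figure is at (298,275) between the jaws.

```bash
python3 - <<'E'
from h import *
s=get_state();w=get_image("wrist");a=get_image("top")
P=np.array([ray(w,p,.075,s) for p in[(371,91),(444,135),(397,206),(327,167)]])
print(P,P.mean(0)); d=P[2]+P[3]-P[0]-P[1];e=P[1]+P[2]-P[0]-P[3];print("-y dir deg",np.degrees(np.arctan2(d[1],d[0])),np.degrees(np.arctan2(e[1],e[0])),np.linalg.norm(d)/2,np.linalg.norm(e)/2)
print("pilot",ray(w,(390,157),.104,s))
# rectify plane z=.099 around shaft: 60x60mm, 0.1 mm/px  (image right=-y, up=+x)
def rect(p,c,z,h,n,s=None):
    dst=np.float32([[0,0],[n,0],[n,n],[0,n]])
    W=[(c[0]+h,c[1]+h),(c[0]+h,c[1]-h),(c[0]-h,c[1]-h),(c[0]-h,c[1]+h)]
    src=np.float32([proj(p,[x,y,z],s) for x,y in W])
    return cv2.warpPerspective(p["pixels"][:,:,::-1],cv2.getPerspectiveTransform(src,dst),(n,n),flags=cv2.INTER_CUBIC)
c=ray(w,(390,157),.104,s)
print("rect centre",c)
cv2.imwrite("pics/r0.png",np.hstack([rect(w,c,.099,.025,400,s),rect(a,c,.099,.025,400)]))
E
```

```text
[[ 0.48775627  0.03883178  0.075     ]
 [ 0.56027866  0.04557356  0.075     ]
 [ 0.5674868  -0.02720025  0.075     ]
 [ 0.49447282 -0.03328886  0.075     ]] [0.52749864 0.00597906 0.075     ]
-y dir deg -84.51060465178975 5.038135872788884 0.0727810073536352 0.07305041172504034
pilot [0.52567605 0.00671664 0.104     ]
rect centre [0.52567605 0.00671664 0.104     ]
```

View pics/r0.png

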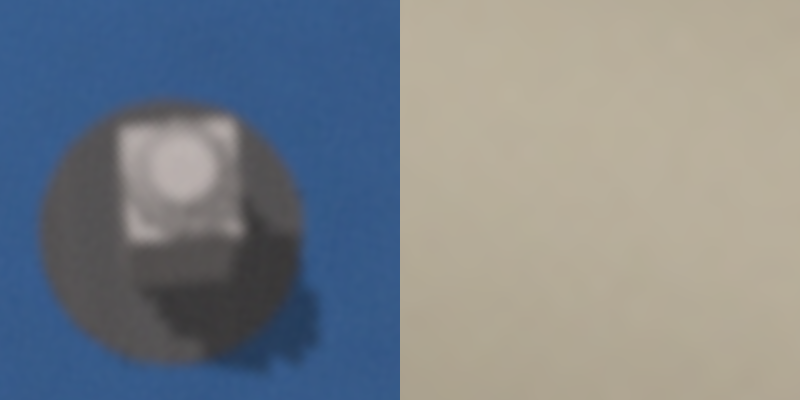

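Request:
play_rows(
  series=[
    {"dx":3,"dy":36,"dz":-5,"turn":0.085,"fingers":-1},
    {"dx":3,"dy":36,"dz":-5,"turn":0.085,"fingers":-1},
    {"dx":3,"dy":36,"dz":-5,"turn":0.085,"fingers":-1},
    {"dx":3,"dy":36,"dz":-5,"turn":0.085,"fingers":-1},
    {"dx":3,"dy":36,"dz":-5,"turn":0.085,"fingers":-1},
    {"dx":3,"dy":36,"dz":-5,"turn":0.085,"fingers":-1},
    {"dx":3,"dy":36,"dz":-5,"turn":0.085,"fingers":-1},
    {"dx":3,"dy":36,"dz":-5,"turn":0.085,"fingers":-1},
    {"dx":0,"dy":0,"dz":0,"turn":0,"fingers":-1},
  ],
)

```text
clock: 2.75
position: [0.5191, 0.2311, 0.2035]
ee_rot: [0.005, 0.805, 0.594, 0.008]
contact_force: [-0.0, -0.0, 0.2]
width: 0.0853
```

```bash
cat >> h.py <<'E'
def rect(p,c,z,h,n,s=None):
    "plane z seen from above; right=-y, up=+x"
    dst=np.float32([[0,0],[n,0],[n,n],[0,n]])
    W=[(c[0]+h,c[1]+h),(c[0]+h,c[1]-h),(c[0]-h,c[1]-h),(c[0]-h,c[1]+h)]
    src=np.float32([proj(p,[x,y,z],s) for x,y in W])
    return cv2.warpPerspective(p["pixels"][:,:,::-1],cv2.getPerspectiveTransform(src,dst),(n,n),flags=cv2.INTER_CUBIC)
def yaw(s):
    q=s["ee_rot"];x=R.from_quat([q[1],q[2],q[3],q[0]]).as_matrix()[:,0];return np.arctan2(x[1],x[0])
E
python3 - <<'E'
from h import *
s=get_state();w=get_image("wrist");print(s["clock"],s["position"],s["qpos"],yaw(s))
print(proj(w,[.521,.245,.043],s))
m=masks_of(w,"mat_top")
for q in m[:2]:
    ys,xs=np.nonzero(q["region"]);r=cv2.minAreaRect(np.c_[xs,ys].astype(np.float32));print("mat",q["p"],r,ray(w,r[0],.003,s),[ray(w,c,.003,s)[:2].round(3) for c in cv2.boxPoints(r)])
o=np.hstack([cv2.resize(w["pixels"][:,:,::-1],(400,250)),np.zeros((250,0,3),np.uint8)])
o=np.vstack([o,np.zeros((150,400,3),np.uint8)])
cv2.imwrite("pics/r1.png",np.hstack([rect(w,(.521,.245),.043,.03,400,s),o]))
E
```

```text
2.75 [0.51912484 0.23109456 0.20347019] [ 0.29959463  0.28082794  1.59721721 -0.00540492  1.24496456 -0.97028078] 1.271614905924216
[337.40098692 176.35315   ]
mat 0.61 ((351.3352966308594, 165.17532348632812), (183.79278564453125, 147.8280029296875), 67.9195556640625) [0.52601282 0.25930923 0.003     ] [array([0.447, 0.184]), array([0.438, 0.314]), array([0.615, 0.344]), array([0.636, 0.191])]
```

View pics/r1.png

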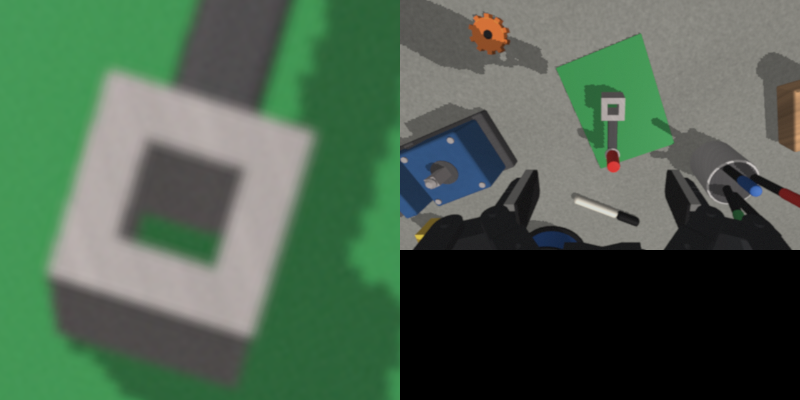

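The hub top spans the corners (108,70) to (252,338) in the rectified view and is about 32.5 mm wide, as it should be. That puts its centre near (0.5205, 0.248) with its y axis at about 73.4°.

Request:
play_rows(
  series=[
    {"dx":0,"dy":5,"dz":-30,"turn":0.01,"fingers":-1},
    {"dx":1,"dy":5,"dz":-30,"turn":0,"fingers":-1},
    {"dx":0,"dy":4,"dz":-30,"turn":0,"fingers":-1},
    {"dx":0,"dy":2,"dz":-30,"turn":0,"fingers":-1},
    {"dx":0,"dy":0,"dz":-25,"turn":0,"fingers":-1},
    {"dx":0,"dy":0,"dz":0,"turn":0,"fingers":-1},
  ],
)

```text
clock: 3.35
position: [0.5245, 0.2281, 0.06]
ee_rot: [0.012, 0.81, 0.587, 0.01]
contact_force: [-0.7, -0.5, -0.0]
width: 0.0854
```

Request:
play_rows(
  series=[
    {"dx":0,"dy":0,"dz":0,"turn":0,"fingers":-1},
  ],
)

```text
clock: 3.43
position: [0.5246, 0.2258, 0.06]
ee_rot: [0.012, 0.811, 0.586, 0.009]
contact_force: [-0.3, -0.5, -0.1]
width: 0.0853
```

```bash
python3 - <<'E'
from h import *
s=get_state();w=get_image("wrist");print(s["clock"],s["position"],s["qpos"],s["qd"].round(3),yaw(s),s["ee_rot"])
m=masks_of(w,"crank_hub")[0];print(m["xy"],proj(w,[.5205,.2479,.043],s))
q=s["ee_rot"];print(R.from_quat([q[1],q[2],q[3],q[0]]).as_matrix()[:,2])
save(w,"w1.png")
cv2.imwrite("pics/r2.png",rect(w,(.521,.245),.043,.03,400,s))
E
```

```text
3.4333 [0.52460399 0.22578389 0.05995135] [ 0.29500571  0.41835484  1.78907376 -0.02115021  0.90861921 -0.94338114] [-0.044  0.019  0.04  -0.01   0.002  0.003] 1.2511957677815075 [0.01205178 0.81052349 0.5855063  0.00942327]
[363.9, 257.1] [364.31106579 245.36469169]
[ 0.02938834 -0.00850173 -0.99953191]
```

View pics/w1.png

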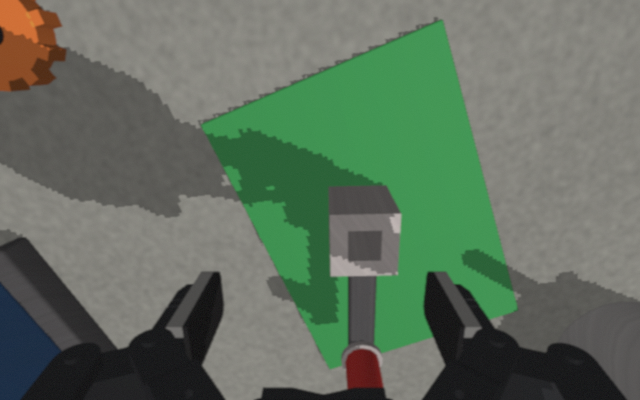

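The hub at (365,243) is right of the finger centre (about 325). This agrees with the TCP reading about 22 mm short in y, and the arm seems to be creeping. I'll test an idle row and then a correction.

Request:
play_rows(
  series=[
    {"dx":0,"dy":0,"dz":0,"turn":0,"fingers":-1},
    {"dx":0,"dy":0,"dz":0,"turn":0,"fingers":-1},
    {"dx":0,"dy":0,"dz":0,"turn":0,"fingers":-1},
  ],
)

```text
clock: 3.78
position: [0.5286, 0.2258, 0.0661]
ee_rot: [0.014, 0.811, 0.585, 0.015]
contact_force: [-0.2, -0.3, -0.6]
width: 0.0856
```

Request:
play_rows(
  series=[
    {"dx":0,"dy":20,"dz":0,"turn":0,"fingers":-1},
  ],
)

```text
clock: 3.87
position: [0.5291, 0.2437, 0.0673]
ee_rot: [0.015, 0.812, 0.584, 0.015]
contact_force: [0.0, 0.3, -0.5]
width: 0.0852
```

Request:
play_rows(
  series=[
    {"dx":0,"dy":0,"dz":0,"turn":0,"fingers":-1},
  ],
)

```text
clock: 3.95
position: [0.5305, 0.2462, 0.0689]
ee_rot: [0.015, 0.812, 0.584, 0.017]
contact_force: [0.5, -0.1, -0.1]
width: 0.0854
```

Request:
play_rows(
  series=[
    {"dx":0,"dy":0,"dz":0,"turn":0,"fingers":-1},
  ],
)

```text
clock: 4.03
position: [0.5308, 0.2465, 0.0698]
ee_rot: [0.015, 0.811, 0.584, 0.018]
contact_force: [-1.1, -0.1, -0.6]
width: 0.0857
```

```bash
python3 - <<'E'
from h import *
for i in range(3):
    s=get_state();print(s["clock"],s["position"],s["qpos"],s["qd"].round(4),s["effort"].round(2))
E
```

```text
4.0333 [0.53082197 0.24650988 0.0697778 ] [ 0.32723144  0.41721728  1.75988023 -0.02339677  0.92190054 -0.90773422] [ 0.0233 -0.0091 -0.0257  0.0243 -0.0081  0.0093] [ 1.500e-01 -4.481e+01 -1.979e+01 -6.000e-02 -3.100e-01  2.000e-02]
4.0333 [0.53082197 0.24650988 0.0697778 ] [ 0.32723144  0.41721728  1.75988023 -0.02339677  0.92190054 -0.90773422] [ 0.0233 -0.0091 -0.0257  0.0243 -0.0081  0.0093] [ 1.500e-01 -4.481e+01 -1.979e+01 -6.000e-02 -3.100e-01  2.000e-02]
4.0333 [0.53082197 0.24650988 0.0697778 ] [ 0.32723144  0.41721728  1.75988023 -0.02339677  0.92190054 -0.90773422] [ 0.0233 -0.0091 -0.0257  0.0243 -0.0081  0.0093] [ 1.500e-01 -4.481e+01 -1.979e+01 -6.000e-02 -3.100e-01  2.000e-02]
```

Request:
play_rows(
  series=[
    {"dx":0,"dy":0,"dz":0,"turn":0,"fingers":-1},
    {"dx":0,"dy":0,"dz":0,"turn":0,"fingers":-1},
    {"dx":0,"dy":0,"dz":0,"turn":0,"fingers":-1},
    {"dx":0,"dy":0,"dz":0,"turn":0,"fingers":-1},
    {"dx":0,"dy":0,"dz":0,"turn":0,"fingers":-1},
    {"dx":0,"dy":0,"dz":0,"turn":0,"fingers":-1},
  ],
)

```text
clock: 4.53
position: [0.5309, 0.2455, 0.0711]
ee_rot: [0.016, 0.811, 0.585, 0.018]
contact_force: [-0.1, -0.1, -0.3]
width: 0.0855
```

```bash
python3 - <<'E'
from h import *
s=get_state();print(s["clock"],s["position"],s["qpos"],s["qd"].round(4),s["effort"].round(2))
get_image("wrist")
s=get_state();print(s["clock"],s["position"],s["qpos"],s["qd"].round(4),s["effort"].round(2))
E
```

```text
4.5333 [0.53094798 0.24545825 0.07108943] [ 0.32596058  0.4147583   1.76022927 -0.02443949  0.92258201 -0.90895133] [-0.0046  0.0001  0.0034 -0.0028 -0.     -0.0018] [ 4.000e-02 -4.477e+01 -1.951e+01 -9.000e-02 -2.400e-01  0.000e+00]
4.5833 [0.53093862 0.24543872 0.07105168] [ 0.32595771  0.41480741  1.76025907 -0.02448899  0.92256258 -0.90894906] [ 0.0014  0.0015 -0.0012  0.0029  0.0004  0.0002] [  0.05 -44.77 -19.55  -0.08  -0.26  -0.  ]
```

Request:
play_rows(
  series=[
    {"dx":0,"dy":0,"dz":30,"turn":0,"fingers":-1},
    {"dx":0,"dy":0,"dz":30,"turn":0,"fingers":-1},
    {"dx":0,"dy":0,"dz":30,"turn":0,"fingers":-1},
    {"dx":0,"dy":0,"dz":0,"turn":0,"fingers":-1},
    {"dx":0,"dy":0,"dz":0,"turn":0,"fingers":-1},
    {"dx":0,"dy":0,"dz":0,"turn":0,"fingers":-1},
  ],
)

```text
clock: 5.08
position: [0.5291, 0.2441, 0.1626]
ee_rot: [0.015, 0.811, 0.584, 0.016]
contact_force: [0.6, 0.2, -0.3]
width: 0.0854
```

Request:
play_rows(
  series=[
    {"dx":0,"dy":0,"dz":-10,"turn":0,"fingers":-1},
    {"dx":0,"dy":0,"dz":-10,"turn":0,"fingers":-1},
    {"dx":0,"dy":0,"dz":-10,"turn":0,"fingers":-1},
    {"dx":0,"dy":0,"dz":-10,"turn":0,"fingers":-1},
    {"dx":0,"dy":0,"dz":-10,"turn":0,"fingers":-1},
    {"dx":0,"dy":0,"dz":-10,"turn":0,"fingers":-1},
  ],
)

```text
clock: 5.58
position: [0.5254, 0.2427, 0.092]
ee_rot: [0.014, 0.811, 0.584, 0.011]
contact_force: [-0.2, -0.4, -0.2]
width: 0.0851
```

Request:
play_rows(
  series=[
    {"dx":0,"dy":1,"dz":-9,"turn":0.01,"fingers":-1},
    {"dx":0,"dy":1,"dz":-9,"turn":0.01,"fingers":-1},
    {"dx":0,"dy":1,"dz":-9,"turn":0.01,"fingers":-1},
    {"dx":0,"dy":1,"dz":-9,"turn":0,"fingers":-1},
    {"dx":0,"dy":0,"dz":-6,"turn":0,"fingers":-1},
    {"dx":0,"dy":0,"dz":-4,"turn":0,"fingers":-1},
    {"dx":0,"dy":0,"dz":0,"turn":0,"fingers":-1},
  ],
)

```text
clock: 6.17
position: [0.5195, 0.2453, 0.0324]
ee_rot: [0.011, 0.801, 0.598, 0.004]
contact_force: [-0.7, 0.4, -0.1]
width: 0.0852
```

```bash
python3 - <<'E'
from h import *
s=get_state();print(s["position"],yaw(s),s["qpos"][[1,2,4]].sum()-np.pi,s["qpos"][3],s["qd"].round(3))
w=get_image("wrist");print([ (m["p"],m["xy"]) for m in masks_of(w,"crank_hub")],proj(w,[.5205,.2479,.043],s))
save(w,"w2.png")
E
```

```text
[0.51950596 0.24525431 0.03237897] 1.2817639540121861 -0.013444997012831195 -0.024569269758184048 [ 0.     0.003 -0.003 -0.001 -0.003  0.   ]
[(0.84, [330.1, 292.7])] [328.49324814 302.11188741]
```

Request:
play_rows(
  series=[
    {"dx":1,"dy":0,"dz":-5,"turn":0,"fingers":-1},
    {"dx":0,"dy":0,"dz":-5,"turn":0,"fingers":-1},
    {"dx":0,"dy":0,"dz":0,"turn":0,"fingers":-1},
    {"dx":0,"dy":0,"dz":0,"turn":0,"fingers":0},
    {"dx":0,"dy":0,"dz":0,"turn":0,"fingers":0.2},
    {"dx":0,"dy":0,"dz":0,"turn":0,"fingers":1},
    {"dx":0,"dy":0,"dz":0,"turn":0,"fingers":1},
    {"dx":0,"dy":0,"dz":0,"turn":0,"fingers":1},
    {"dx":0,"dy":0,"dz":0,"turn":0,"fingers":1},
    {"dx":0,"dy":0,"dz":0,"turn":0,"fingers":1},
  ],
  squeeze=80,
)

```text
clock: 7.1
position: [0.5236, 0.2462, 0.0255]
ee_rot: [0.012, 0.802, 0.598, 0.008]
contact_force: [0.4, -0.1, -0.6]
width: 0.031
```

```bash
python3 - <<'E'
from h import *
s=get_state();print(s["position"],yaw(s),s["qpos"][[1,2,4]].sum()-np.pi,s["qpos"][3],s["qd"].round(3),s["width"],s["contact_force"],s["moment"])
E
```

```text
[0.5235679  0.24616279 0.02554493] 1.2813838412371863 -0.02206133266592314 -0.02496442205115945 [-0.001 -0.001 -0.002  0.002  0.     0.001] 0.030976288349347507 [ 0.36984906 -0.08649398 -0.56884984] [ 0.04206934  0.03333013 -0.02369279]
```

Request:
play_rows(
  series=[
    {"dx":0,"dy":0,"dz":10,"turn":0,"fingers":1},
    {"dx":0,"dy":0,"dz":20,"turn":0,"fingers":1},
    {"dx":0,"dy":0,"dz":25,"turn":0,"fingers":1},
    {"dx":0,"dy":0,"dz":25,"turn":0,"fingers":1},
    {"dx":0,"dy":0,"dz":25,"turn":0,"fingers":1},
    {"dx":0,"dy":0,"dz":25,"turn":0,"fingers":1},
    {"dx":0,"dy":0,"dz":15,"turn":0,"fingers":1},
    {"dx":5,"dy":-15,"dz":0,"turn":0.03,"fingers":1},
    {"dx":6,"dy":-25,"dz":0,"turn":0.04,"fingers":1},
    {"dx":6,"dy":-25,"dz":0,"turn":0.04,"fingers":1},
    {"dx":6,"dy":-25,"dz":0,"turn":0.04,"fingers":1},
    {"dx":6,"dy":-25,"dz":0,"turn":0.04,"fingers":1},
    {"dx":6,"dy":-25,"dz":0,"turn":0.04,"fingers":1},
    {"dx":6,"dy":-25,"dz":0,"turn":0.04,"fingers":1},
    {"dx":6,"dy":-25,"dz":0,"turn":0.04,"fingers":1},
    {"dx":6,"dy":-25,"dz":0,"turn":0.04,"fingers":1},
    {"dx":6,"dy":-15,"dz":0,"turn":0.02,"fingers":1},
    {"dx":0,"dy":0,"dz":0,"turn":0,"fingers":1},
    {"dx":0,"dy":0,"dz":0,"turn":0,"fingers":1},
  ],
)

```text
clock: 8.68
position: [0.5734, 0.0049, 0.1834]
ee_rot: [0.009, 0.67, 0.743, 0.005]
contact_force: [-0.1, 0.6, -3.2]
width: 0.0307
```

```bash
python3 - <<'E'
from h import *
s=get_state();print(s["position"],yaw(s),s["qpos"][[1,2,4]].sum()-np.pi,s["qpos"],s["qd"].round(3),s["width"],s["contact_force"],s["moment"])
w=get_image("wrist");print(proj(w,[.5275,.0068,.104],s));save(w,"w3.png")
E
```

```text
[0.57338993 0.00487865 0.18335355] 1.6743275168486575 -0.0197133366217086 [-0.11108491  0.30234458  1.61850932 -0.00299559  1.20102542 -1.78442202] [-0.028  0.002 -0.008 -0.015 -0.003 -0.01 ] 0.0307223026114132 [-0.09008329  0.56034023 -3.19680954] [-0.01777752  0.03766139  0.01115086]
[334.06106145 144.52907399]
```

View pics/w3.png

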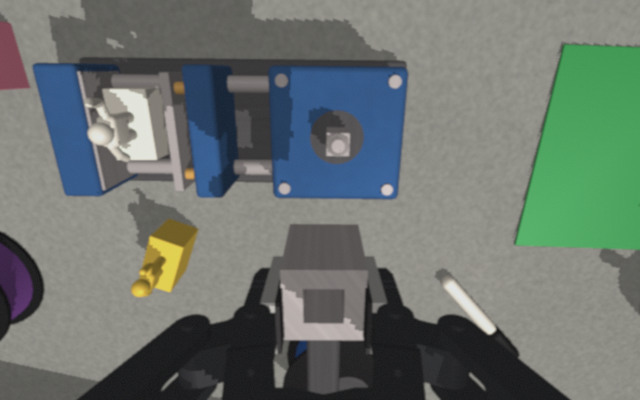

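The shaft pilot is at (339,144), with its square spanning about (326–351, 131–157). The held hub's top face spans about (282–368, 272–338). I need one zoom to read the angle and offset precisely.

```bash
python3 - <<'E'
from h import *
s=get_state();w=get_image("wrist");print(s["clock"],s["position"],yaw(s))
im=w["pixels"][:,:,::-1]
a=cv2.resize(im[124:164,319:359],(400,400),interpolation=cv2.INTER_CUBIC)
b=cv2.resize(im[250:350,275:375],(400,400),interpolation=cv2.INTER_CUBIC)
cv2.imwrite("pics/z1.png",np.hstack([a,b]))
np.save("s1.npy",np.r_[s["position"],s["ee_rot"]])
E
```

```text
8.7333 [0.57351875 0.00496265 0.18337748] 1.6750619779681342
```

View pics/z1.png

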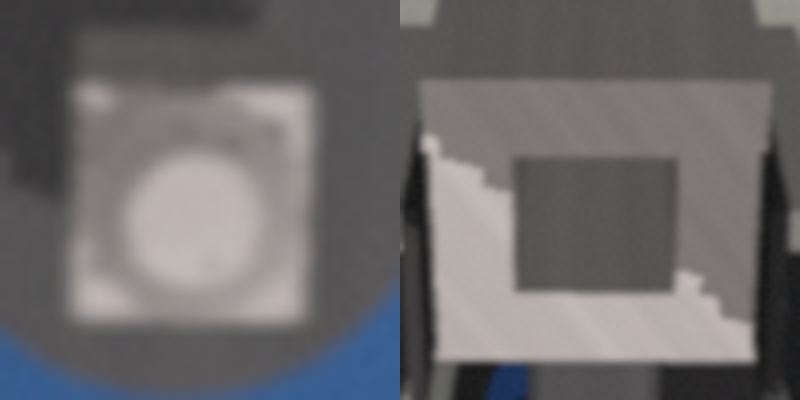

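```bash
cat > m.py <<'E'
from h import *
v=np.load("s1.npy");s={"position":v[:3],"ee_rot":v[3:]};w=get_image("wrist")
def quad(c,z):
    P=np.array([ray(w,p,z,s)[:2] for p in c]);u=P[1]+P[2]-P[0]-P[3];d=P[2]+P[3]-P[0]-P[1]
    A=lambda e:np.degrees(np.arctan2(e[1],e[0]));return P.mean(0).round(4),A(u),A(d),np.linalg.norm(u)/2,np.linalg.norm(d)/2
print("square",quad([(326,132.2),(350.6,132.5),(350,156.2),(326,156.2)],.099))
z=v[2]+.0175
print("hub out",quad([(280,270),(367.75,270),(363.75,340),(284.5,340.5)],z))
print("hole",quad([(303.75,289.25),(344.5,289.25),(343.25,323),(304,322.5)],z))
print("yaw",np.degrees(yaw(s)),v[:3])
E
python3 m.py
```

```text
square (array([0.5283, 0.0095]), np.float64(95.7619908382697), np.float64(6.14456257585337), np.float64(0.014801237437635237), np.float64(0.01463455720106031))
hub out (array([0.5709, 0.0058]), np.float64(96.55230632375361), np.float64(6.237689211723908), np.float64(0.0317684409677545), np.float64(0.03202522257510173))
hole (array([0.5708, 0.0058]), np.float64(95.88354707832117), np.float64(5.361729177441952), np.float64(0.01524000694173693), np.float64(0.015285303618367305))
yaw 95.97398176040977 [0.57351875 0.00496265 0.18337748]
```

Request:
play_rows(
  series=[
    {"dx":-6,"dy":0,"dz":0,"turn":0,"fingers":1},
    {"dx":-10,"dy":1,"dz":-3,"turn":0,"fingers":1},
    {"dx":-10,"dy":1,"dz":-8,"turn":0,"fingers":1},
    {"dx":-8,"dy":0,"dz":-10,"turn":0,"fingers":1},
    {"dx":-4,"dy":0,"dz":-10,"turn":0,"fingers":1},
    {"dx":0,"dy":0,"dz":-6,"turn":0,"fingers":1},
    {"dx":0,"dy":0,"dz":0,"turn":0,"fingers":1},
    {"dx":0,"dy":0,"dz":0,"turn":0,"fingers":1},
    {"dx":0,"dy":0,"dz":0,"turn":0,"fingers":1},
  ],
)

```text
clock: 9.58
position: [0.5288, 0.0173, 0.1465]
ee_rot: [0.007, 0.665, 0.747, 0.005]
contact_force: [-0.6, -0.2, -2.1]
width: 0.0304
```

```bash
cat > st.py <<'E'
from h import *
s=get_state();print(round(s["clock"],2),"pos",(s["position"]*1000).round(1),"yaw",yaw(s).round(3),"tilt",(s["qpos"][[1,2,4]].sum()-np.pi).round(3),s["qpos"][3].round(3),"q6",s["qpos"][5].round(3),"w",s["width"].round(4),"F",s["contact_force"].round(1),"M",s["moment"].round(3),"qd",abs(s["qd"]).max().round(3))
E
python3 st.py
```

```text
Traceback (most recent call last):
  File "st.py", line 2, in <module>
    s=get_state();print(round(s["clock"],2),"pos",(s["position"]*1000).round(1),"yaw",yaw(s).round(3),"tilt",(s["qpos"][[1,2,4]].sum()-np.pi).round(3),s["qpos"][3].round(3),"q6",s["qpos"][5].round(3),"w",s["width"].round(4),"F",s["contact_force"].round(1),"M",s["moment"].round(3),"qd",abs(s["qd"]).max().round(3))
                                                                                                                                                                                                            ^^^^^^^^^^^^^^^^
AttributeError: 'float' object has no attribute 'round'
```

Request:
play_rows(
  series=[
    {"dx":1,"dy":-4,"dz":-3,"turn":0,"fingers":1},
    {"dx":1,"dy":-4,"dz":-3,"turn":0,"fingers":1},
    {"dx":0,"dy":-1,"dz":0,"turn":0,"fingers":1},
    {"dx":0,"dy":0,"dz":0,"turn":0,"fingers":1},
    {"dx":0,"dy":0,"dz":0,"turn":0,"fingers":1},
    {"dx":0,"dy":0,"dz":0,"turn":0,"fingers":1},
  ],
)

```text
clock: 10.08
position: [0.5338, 0.0067, 0.1415]
ee_rot: [0.009, 0.665, 0.747, 0.007]
contact_force: [0.5, -0.3, -2.6]
width: 0.0309
```

```bash
sed -i 's/s\["width"\].round(4)/round(s["width"],4)/' st.py; python3 st.py
```

```text
10.08 pos [533.8   6.7 141.5] yaw 1.687 tilt -0.023 0.0 q6 -1.805 w 0.0309 F [ 0.5 -0.3 -2.6] M [0.051 0.047 0.012] qd 0.005
```

Request:
play_rows(
  series=[
    {"dx":-1,"dy":0.5,"dz":-2,"turn":-0.01,"fingers":1},
    {"dx":-1,"dy":0.5,"dz":-3,"turn":0,"fingers":1},
    {"dx":0,"dy":0,"dz":-3,"turn":0,"fingers":1},
    {"dx":0,"dy":0,"dz":-2,"turn":0,"fingers":1},
    {"dx":0,"dy":0,"dz":0,"turn":0,"fingers":1},
    {"dx":0,"dy":0,"dz":0,"turn":0,"fingers":1},
  ],
)

```text
clock: 10.58
position: [0.5313, 0.008, 0.1304]
ee_rot: [0.009, 0.669, 0.743, 0.007]
contact_force: [0.6, 1.1, -2.2]
width: 0.0307
```

```bash
python3 st.py
```

```text
10.58 pos [531.3   8.  130.4] yaw 1.676 tilt -0.023 0.0 q6 -1.792 w 0.0307 F [ 0.6  1.1 -2.2] M [-0.023 -0.     0.   ] qd 0.008
```

Position is now (531, 8, 130). I'm descending gently and checking force.

Request:
play_rows(
  series=[
    {"dx":0,"dy":0,"dz":-2,"turn":0,"fingers":1},
    {"dx":0,"dy":0,"dz":-2,"turn":0,"fingers":1},
    {"dx":0,"dy":0,"dz":-2,"turn":0,"fingers":1},
    {"dx":0,"dy":0,"dz":-2,"turn":0,"fingers":1},
    {"dx":0,"dy":0,"dz":0,"turn":0,"fingers":1},
  ],
)

```text
clock: 11.0
position: [0.5315, 0.0081, 0.1217]
ee_rot: [0.009, 0.669, 0.743, 0.007]
contact_force: [0.4, -0.2, -3.2]
width: 0.0311
```

```bash
python3 st.py
```

```text
11.0 pos [531.5   8.1 121.7] yaw 1.676 tilt -0.023 0.0 q6 -1.792 w 0.0311 F [ 0.4 -0.2 -3.2] M [ 0.001  0.092 -0.055] qd 0.003
```

No contact yet; the pilot is entering the hole.

Request:
play_rows(
  series=[
    {"dx":0,"dy":0,"dz":-2,"turn":0,"fingers":1},
    {"dx":0,"dy":0,"dz":-2,"turn":0,"fingers":1},
    {"dx":0,"dy":0,"dz":-2,"turn":0,"fingers":1},
    {"dx":0,"dy":0,"dz":0,"turn":0,"fingers":1},
  ],
)

```text
clock: 11.33
position: [0.5316, 0.008, 0.115]
ee_rot: [0.009, 0.669, 0.743, 0.007]
contact_force: [0.4, 0.4, -3.0]
width: 0.0308
```

```bash
python3 st.py
```

```text
11.33 pos [531.6   8.  115. ] yaw 1.676 tilt -0.023 0.0 q6 -1.792 w 0.0308 F [ 0.4  0.4 -3. ] M [-0.006  0.02   0.009] qd 0.004
```

Request:
play_rows(
  series=[
    {"dx":0,"dy":0,"dz":-3,"turn":0,"fingers":1},
    {"dx":0,"dy":0,"dz":-3,"turn":0,"fingers":1},
    {"dx":0,"dy":0,"dz":-3,"turn":0,"fingers":1},
    {"dx":0,"dy":0,"dz":-2,"turn":0,"fingers":1},
    {"dx":0,"dy":0,"dz":-2,"turn":0,"fingers":1},
    {"dx":0,"dy":0,"dz":-2,"turn":0,"fingers":1},
    {"dx":0,"dy":0,"dz":0,"turn":0,"fingers":1},
  ],
)

```text
clock: 11.92
position: [0.5315, 0.0081, 0.0982]
ee_rot: [0.009, 0.669, 0.743, 0.007]
contact_force: [0.2, 0.2, -3.2]
width: 0.0308
```

```bash
python3 st.py
```

```text
11.92 pos [531.5   8.1  98.2] yaw 1.676 tilt -0.023 0.0 q6 -1.792 w 0.0308 F [ 0.2  0.2 -3.2] M [0.018 0.042 0.027] qd 0.003
```

Request:
play_rows(
  series=[
    {"dx":0,"dy":0,"dz":-1,"turn":0,"fingers":1},
    {"dx":0,"dy":0,"dz":-0.5,"turn":0,"fingers":1},
    {"dx":0,"dy":0,"dz":0,"turn":0,"fingers":1},
    {"dx":0,"dy":-0.2,"dz":0,"turn":-0.08,"fingers":1},
    {"dx":0,"dy":-0.2,"dz":0,"turn":-0.08,"fingers":1},
    {"dx":0,"dy":-0.2,"dz":0,"turn":-0.08,"fingers":1},
    {"dx":0,"dy":-0.2,"dz":0,"turn":-0.08,"fingers":1},
    {"dx":0,"dy":-0.2,"dz":0,"turn":-0.08,"fingers":1},
  ],
  squeeze=120,
)

```text
clock: 12.58
position: [0.5313, 0.0074, 0.0979]
ee_rot: [0.011, 0.808, 0.59, 0.005]
contact_force: [0.2, -0.0, -1.1]
width: 0.0297
```

```bash
python3 st.py
```

```text
12.58 pos [531.3   7.4  97.9] yaw 1.261 tilt -0.021 -0.011 q6 -1.366 w 0.0297 F [ 0.2 -0.  -1.1] M [0.033 0.1   0.29 ] qd 1.015
```

Request:
play_rows(
  series=[
    {"dx":-0.1,"dy":-0.2,"dz":0,"turn":-0.09,"fingers":1},
    {"dx":-0.1,"dy":-0.2,"dz":0,"turn":-0.09,"fingers":1},
    {"dx":-0.1,"dy":-0.2,"dz":0,"turn":-0.09,"fingers":1},
    {"dx":-0.1,"dy":-0.2,"dz":0,"turn":-0.09,"fingers":1},
    {"dx":-0.2,"dy":-0.2,"dz":0,"turn":-0.09,"fingers":1},
    {"dx":-0.2,"dy":-0.2,"dz":0,"turn":-0.09,"fingers":1},
    {"dx":-0.2,"dy":-0.1,"dz":0,"turn":-0.09,"fingers":1},
    {"dx":-0.2,"dy":-0.1,"dz":0,"turn":-0.09,"fingers":1},
    {"dx":-0.2,"dy":-0.1,"dz":0,"turn":-0.09,"fingers":1},
  ],
)

```text
clock: 13.33
position: [0.5296, 0.0054, 0.0979]
ee_rot: [0.013, 0.978, 0.208, -0.001]
contact_force: [-0.5, -0.1, -1.3]
width: 0.0304
```

```bash
python3 st.py; python3 - <<'E'
from h import *
a=get_image("top");save(a,"t2.png",(280,170,400,240),6)
E
```

```text
13.33 pos [529.6   5.4  97.9] yaw 0.42 tilt -0.007 -0.03 q6 -0.507 w 0.0304 F [-0.5 -0.1 -1.3] M [0.112 0.086 0.331] qd 1.125
```

Request:
play_rows(
  series=[
    {"dx":-0.2,"dy":-0.1,"dz":0,"turn":-0.08,"fingers":1},
    {"dx":-0.2,"dy":-0.1,"dz":0,"turn":-0.08,"fingers":1},
    {"dx":-0.2,"dy":-0.1,"dz":0,"turn":-0.08,"fingers":1},
    {"dx":-0.2,"dy":0,"dz":0,"turn":-0.08,"fingers":1},
  ],
)

```text
clock: 13.72
position: [0.5285, 0.0052, 0.0979]
ee_rot: [0.013, 0.999, 0.047, -0.003]
contact_force: [-1.2, 0.5, -1.6]
width: 0.0304
```

```bash
python3 st.py
```

```text
13.72 pos [528.5   5.2  97.9] yaw 0.094 tilt 0.002 -0.032 q6 -0.181 w 0.0304 F [-1.2  0.5 -1.6] M [0.03  0.103 0.336] qd 0.964
```

Request:
play_rows(
  series=[
    {"dx":-0.2,"dy":0,"dz":0,"turn":-0.08,"fingers":1},
    {"dx":-0.2,"dy":0,"dz":0,"turn":-0.08,"fingers":1},
    {"dx":-0.2,"dy":0,"dz":0,"turn":-0.08,"fingers":1},
  ],
)

```text
clock: 13.97
position: [0.5277, 0.0052, 0.0979]
ee_rot: [0.013, 0.997, -0.074, -0.005]
contact_force: [-0.5, 0.3, -1.0]
width: 0.03
```

```bash
python3 st.py
```

```text
13.97 pos [527.7   5.2  97.9] yaw -0.149 tilt 0.009 -0.031 q6 0.061 w 0.03 F [-0.5  0.3 -1. ] M [0.133 0.026 0.305] qd 0.954
```

Request:
play_rows(
  series=[
    {"dx":-0.2,"dy":0,"dz":0,"turn":-0.08,"fingers":1},
    {"dx":-0.2,"dy":0.1,"dz":0,"turn":-0.08,"fingers":1},
    {"dx":-0.2,"dy":0,"dz":0,"turn":-0.08,"fingers":1},
  ],
)

```text
clock: 14.22
position: [0.527, 0.0054, 0.0979]
ee_rot: [0.012, 0.981, -0.195, -0.006]
contact_force: [-1.1, 0.4, -1.6]
width: 0.0304
```

```bash
python3 st.py
```

```text
14.22 pos [527.    5.4  97.9] yaw -0.392 tilt 0.014 -0.028 q6 0.301 w 0.0304 F [-1.1  0.4 -1.6] M [0.129 0.12  0.265] qd 0.947
```

Request:
play_rows(
  series=[
    {"dx":-0.2,"dy":0.1,"dz":0,"turn":-0.08,"fingers":1},
    {"dx":-0.2,"dy":0.1,"dz":0,"turn":-0.08,"fingers":1},
    {"dx":-0.2,"dy":0.1,"dz":0,"turn":-0.08,"fingers":1},
  ],
)

```text
clock: 14.47
position: [0.5263, 0.0057, 0.0979]
ee_rot: [0.012, 0.95, -0.312, -0.007]
contact_force: [-0.5, 0.5, -0.8]
width: 0.0302
```

```bash
python3 st.py
```

```text
14.47 pos [526.3   5.7  97.9] yaw -0.636 tilt 0.02 -0.023 q6 0.54 w 0.0302 F [-0.5  0.5 -0.8] M [0.103 0.002 0.291] qd 0.945
```

Request:
play_rows(
  series=[
    {"dx":-0.2,"dy":0.1,"dz":0,"turn":-0.08,"fingers":1},
    {"dx":-0.2,"dy":0.1,"dz":0,"turn":-0.08,"fingers":1},
    {"dx":-0.1,"dy":0.2,"dz":0,"turn":-0.08,"fingers":1},
  ],
)

```text
clock: 14.72
position: [0.5258, 0.0063, 0.0979]
ee_rot: [0.011, 0.905, -0.425, -0.009]
contact_force: [-1.7, 0.3, -0.6]
width: 0.0304
```

```bash
python3 st.py
```

```text
14.72 pos [525.8   6.3  97.9] yaw -0.879 tilt 0.023 -0.018 q6 0.778 w 0.0304 F [-1.7  0.3 -0.6] M [0.017 0.103 0.305] qd 0.942
```

Request:
play_rows(
  series=[
    {"dx":-0.1,"dy":0.2,"dz":0,"turn":-0.08,"fingers":1},
    {"dx":-0.1,"dy":0.2,"dz":0,"turn":-0.08,"fingers":1},
  ],
)

```text
clock: 14.88
position: [0.5255, 0.0067, 0.0979]
ee_rot: [0.01, 0.868, -0.497, -0.009]
contact_force: [-0.7, 0.3, -1.1]
width: 0.0302
```

```bash
python3 st.py
```

```text
14.88 pos [525.5   6.7  97.9] yaw -1.041 tilt 0.025 -0.013 q6 0.936 w 0.0302 F [-0.7  0.3 -1.1] M [0.076 0.039 0.291] qd 0.938
```

Request:
play_rows(
  series=[
    {"dx":-0.1,"dy":0.2,"dz":0,"turn":-0.08,"fingers":1},
    {"dx":-0.1,"dy":0.2,"dz":0,"turn":-0.08,"fingers":1},
  ],
)

```text
clock: 15.05
position: [0.5252, 0.0072, 0.0978]
ee_rot: [0.009, 0.824, -0.566, -0.01]
contact_force: [-0.7, 0.4, -1.6]
width: 0.0304
```

```bash
python3 st.py
```

```text
15.05 pos [525.2   7.2  97.8] yaw -1.203 tilt 0.027 -0.009 q6 1.094 w 0.0304 F [-0.7  0.4 -1.6] M [0.014 0.081 0.29 ] qd 0.936
```

Request:
play_rows(
  series=[
    {"dx":0,"dy":0.2,"dz":0,"turn":-0.08,"fingers":1},
    {"dx":0,"dy":0.2,"dz":0,"turn":-0.08,"fingers":1},
  ],
)

```text
clock: 15.22
position: [0.5251, 0.0077, 0.0979]
ee_rot: [0.009, 0.776, -0.631, -0.011]
contact_force: [-0.8, 0.3, -2.1]
width: 0.0299
```

```bash
python3 st.py
```

```text
15.22 pos [525.1   7.7  97.9] yaw -1.365 tilt 0.027 -0.004 q6 1.251 w 0.0299 F [-0.8  0.3 -2.1] M [0.011 0.061 0.29 ] qd 0.936
```

Request:
play_rows(
  series=[
    {"dx":0,"dy":0.2,"dz":0,"turn":-0.08,"fingers":1},
    {"dx":0,"dy":0.2,"dz":0,"turn":-0.08,"fingers":1},
  ],
)

```text
clock: 15.38
position: [0.5251, 0.0082, 0.0979]
ee_rot: [0.008, 0.722, -0.691, -0.011]
contact_force: [0.1, 0.8, -2.2]
width: 0.0307
```

```bash
python3 st.py
```

```text
15.38 pos [525.1   8.2  97.9] yaw -1.527 tilt 0.027 0.001 q6 1.409 w 0.0307 F [ 0.1  0.8 -2.2] M [-0.007  0.031  0.276] qd 0.936
```

Request:
play_rows(
  series=[
    {"dx":0,"dy":0.2,"dz":0,"turn":-0.08,"fingers":1},
    {"dx":0,"dy":0.2,"dz":0,"turn":-0.08,"fingers":1},
  ],
)

```text
clock: 15.55
position: [0.5251, 0.0087, 0.0979]
ee_rot: [-0.007, -0.664, 0.748, 0.012]
contact_force: [-0.6, -0.2, -1.6]
width: 0.0304
```

```bash
python3 st.py
```

```text
15.55 pos [525.1   8.7  97.9] yaw -1.689 tilt 0.027 0.006 q6 1.566 w 0.0304 F [-0.6 -0.2 -1.6] M [0.065 0.044 0.297] qd 0.934
```

Request:
play_rows(
  series=[
    {"dx":0,"dy":0.2,"dz":0,"turn":-0.08,"fingers":1},
    {"dx":0,"dy":0.2,"dz":0,"turn":-0.08,"fingers":1},
  ],
)

```text
clock: 15.72
position: [0.5252, 0.0092, 0.0979]
ee_rot: [-0.006, -0.601, 0.799, 0.012]
contact_force: [-0.1, 1.1, -1.1]
width: 0.0302
```

```bash
python3 st.py; python3 - <<'E'
from h import *
s=get_state();a=get_image("top");b=get_image("scene");w=get_image("wrist")
T=lambda p,c,z:cv2.resize(p["pixels"][c[1]:c[3],c[0]:c[2],::-1],z,interpolation=cv2.INTER_CUBIC)
np.save("w4.npy",w["pixels"])
cv2.imwrite("pics/j1.png",np.vstack([np.hstack([T(a,(280,175,395,240),(400,226)),T(b,(265,170,365,260),(400,226))]),np.hstack([T(w,(0,0,640,400),(520,325)),np.zeros((325,280,3),np.uint8)])]))
E
```

```text
15.72 pos [525.2   9.2  97.9] yaw -1.851 tilt 0.025 0.011 q6 1.724 w 0.0302 F [-0.1  1.1 -1.1] M [0.027 0.022 0.381] qd 0.935
```

View pics/j1.png

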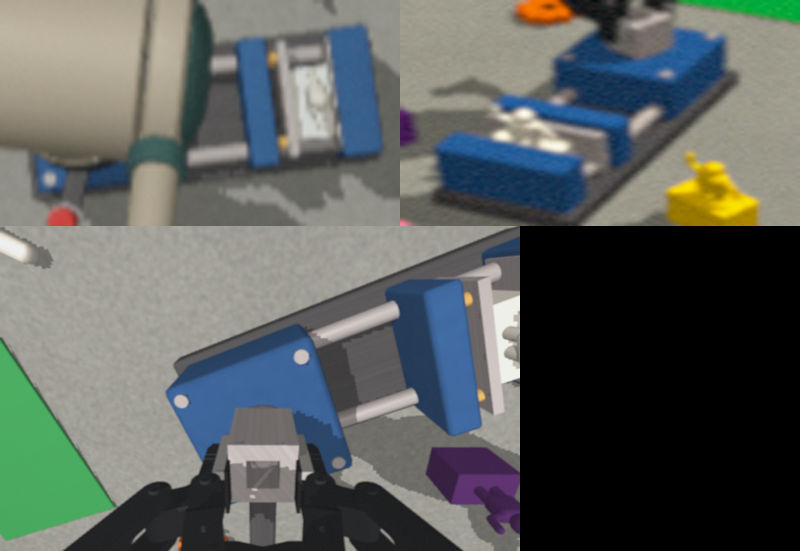

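The jaw's pad now meets the figure, which is at the fixed jaw, and the moment has risen from 0.29 to 0.38. I'll continue towards about 0.50 N m, which is about 7 N at the knob.

Request:
play_rows(
  series=[
    {"dx":0.1,"dy":0.2,"dz":0,"turn":-0.08,"fingers":1},
    {"dx":0.1,"dy":0.2,"dz":0,"turn":-0.08,"fingers":1},
  ],
)

```text
clock: 16.03
position: [0.5253, 0.0096, 0.0979]
ee_rot: [-0.005, -0.539, 0.842, 0.012]
contact_force: [-0.1, -0.1, -1.4]
width: 0.0303
```

```bash
python3 st.py
```

```text
16.03 pos [525.3   9.6  97.9] yaw -2.004 tilt 0.023 0.015 q6 1.872 w 0.0303 F [-0.1 -0.1 -1.4] M [0.061 0.079 0.37 ] qd 0.899
```

Request:
play_rows(
  series=[
    {"dx":0.1,"dy":0.1,"dz":0,"turn":-0.08,"fingers":1},
  ],
)

```text
clock: 16.12
position: [0.5254, 0.0099, 0.0979]
ee_rot: [-0.004, -0.505, 0.863, 0.013]
contact_force: [-0.2, 1.1, -1.7]
width: 0.0304
```

```bash
python3 st.py
```

```text
16.12 pos [525.4   9.9  97.9] yaw -2.083 tilt 0.022 0.017 q6 1.95 w 0.0304 F [-0.2  1.1 -1.7] M [0.154 0.049 0.403] qd 0.923
```

Request:
play_rows(
  series=[
    {"dx":0.1,"dy":0.1,"dz":0,"turn":-0.08,"fingers":1},
    {"dx":0.1,"dy":0.1,"dz":0,"turn":-0.08,"fingers":1},
  ],
)

```text
clock: 16.28
position: [0.5257, 0.0103, 0.0979]
ee_rot: [-0.003, -0.435, 0.901, 0.013]
contact_force: [-0.4, 0.2, -2.9]
width: 0.0303
```

```bash
python3 st.py
```

```text
16.28 pos [525.7  10.3  97.9] yaw -2.242 tilt 0.019 0.021 q6 2.106 w 0.0303 F [-0.4  0.2 -2.9] M [0.067 0.044 0.542] qd 0.923
```

Request:
play_rows(
  series=[
    {"dx":0.1,"dy":0.1,"dz":0,"turn":-0.06,"fingers":1},
  ],
)

```text
clock: 16.37
position: [0.5258, 0.0105, 0.0979]
ee_rot: [-0.003, -0.408, 0.913, 0.013]
contact_force: [-0.2, 1.1, -1.2]
width: 0.03
```

```bash
python3 st.py
```

```text
16.37 pos [525.8  10.5  97.9] yaw -2.301 tilt 0.018 0.022 q6 2.164 w 0.03 F [-0.2  1.1 -1.2] M [0.049 0.047 0.544] qd 0.675
```

Request:
play_rows(
  series=[
    {"dx":0,"dy":0,"dz":0,"turn":0,"fingers":1},
    {"dx":0,"dy":0,"dz":0,"turn":0,"fingers":1},
    {"dx":0,"dy":0,"dz":0,"turn":0,"fingers":1},
    {"dx":0,"dy":0,"dz":0,"turn":0,"fingers":1},
  ],
)

```text
clock: 16.7
position: [0.5258, 0.0104, 0.0979]
ee_rot: [-0.003, -0.413, 0.911, 0.013]
contact_force: [-2.0, 0.1, -1.6]
width: 0.0302
```

```bash
python3 st.py
python3 - <<'E'
from h import *
s=get_state();w=get_image("wrist")
T=lambda p,c,z:cv2.resize(p[c[1]:c[3],c[0]:c[2],::-1],z,interpolation=cv2.INTER_CUBIC)
cv2.imwrite("pics/j2.png",np.hstack([T(w["pixels"],(0,0,640,400),(400,250)),T(w["pixels"],(400,0,640,150),(400,250))]))
E
```

```text
16.7 pos [525.8  10.4  97.9] yaw -2.291 tilt 0.018 0.022 q6 2.154 w 0.0302 F [-2.   0.1 -1.6] M [0.049 0.063 0.215] qd 0.02
```

Request:
play_rows(
  series=[
    {"dx":0,"dy":0,"dz":0,"turn":0.03,"fingers":1},
    {"dx":0,"dy":0,"dz":0,"turn":0.03,"fingers":1},
    {"dx":0,"dy":0,"dz":0,"turn":0,"fingers":1},
    {"dx":0,"dy":0,"dz":0,"turn":0,"fingers":1},
  ],
)

```text
clock: 17.08
position: [0.5258, 0.0103, 0.0978]
ee_rot: [-0.003, -0.441, 0.897, 0.013]
contact_force: [0.2, 0.5, -2.6]
width: 0.03
```

```bash
python3 st.py
```

```text
17.08 pos [525.8  10.3  97.8] yaw -2.228 tilt 0.019 0.021 q6 2.092 w 0.03 F [ 0.2  0.5 -2.6] M [ 0.026  0.075 -0.005] qd 0.006
```

Request:
play_rows(
  series=[
    {"dx":0,"dy":0,"dz":3,"turn":0,"fingers":1},
    {"dx":0,"dy":0,"dz":3,"turn":0,"fingers":1},
    {"dx":0,"dy":0,"dz":3,"turn":0,"fingers":1},
    {"dx":0,"dy":0,"dz":3,"turn":0,"fingers":1},
  ],
)

```text
clock: 17.42
position: [0.5257, 0.0102, 0.1099]
ee_rot: [-0.003, -0.44, 0.898, 0.013]
contact_force: [-0.7, 0.4, -3.6]
width: 0.0303
```

```bash
python3 st.py
```

```text
17.42 pos [525.7  10.2 109.9] yaw -2.23 tilt 0.02 0.021 q6 2.094 w 0.0303 F [-0.7  0.4 -3.6] M [-0.023  0.028 -0.018] qd 0.096
```

Request:
play_rows(
  series=[
    {"dx":0,"dy":0,"dz":4,"turn":0,"fingers":1},
    {"dx":0,"dy":0,"dz":4,"turn":0,"fingers":1},
    {"dx":0,"dy":0,"dz":4,"turn":0,"fingers":1},
    {"dx":0,"dy":0,"dz":5,"turn":0,"fingers":1},
    {"dx":0,"dy":0,"dz":8,"turn":0,"fingers":1},
    {"dx":0,"dy":0,"dz":12,"turn":0,"fingers":1},
    {"dx":0,"dy":0,"dz":15,"turn":0,"fingers":1},
    {"dx":0,"dy":0,"dz":15,"turn":0,"fingers":1},
    {"dx":0,"dy":0,"dz":0,"turn":0,"fingers":1},
  ],
)

```text
clock: 18.17
position: [0.526, 0.0101, 0.1839]
ee_rot: [-0.003, -0.44, 0.898, 0.012]
contact_force: [0.9, -0.7, -1.8]
width: 0.0302
```

```bash
python3 st.py
```

```text
18.17 pos [526.   10.1 183.9] yaw -2.23 tilt 0.018 0.019 q6 2.098 w 0.0302 F [ 0.9 -0.7 -1.8] M [-0.056 -0.096 -0.018] qd 0.028
```

Request:
play_rows(
  series=[
    {"dx":0,"dy":12,"dz":0,"turn":0.04,"fingers":1},
    {"dx":0,"dy":22,"dz":0,"turn":0.08,"fingers":1},
    {"dx":0,"dy":22,"dz":0,"turn":0.08,"fingers":1},
    {"dx":0,"dy":22,"dz":0,"turn":0.08,"fingers":1},
    {"dx":0,"dy":22,"dz":0,"turn":0.08,"fingers":1},
    {"dx":0,"dy":22,"dz":0,"turn":0.08,"fingers":1},
    {"dx":0,"dy":22,"dz":0,"turn":0.08,"fingers":1},
    {"dx":0,"dy":22,"dz":0,"turn":0.08,"fingers":1},
    {"dx":0,"dy":22,"dz":0,"turn":0.08,"fingers":1},
    {"dx":0,"dy":22,"dz":0,"turn":0.08,"fingers":1},
    {"dx":0,"dy":12,"dz":0,"turn":0.04,"fingers":1},
    {"dx":0,"dy":6,"dz":0,"turn":0,"fingers":1},
    {"dx":0,"dy":0,"dz":0,"turn":0,"fingers":1},
    {"dx":0,"dy":0,"dz":0,"turn":0,"fingers":1},
  ],
)

```text
clock: 19.33
position: [0.5178, 0.2551, 0.1761]
ee_rot: [0.011, 0.772, -0.635, -0.015]
contact_force: [-0.1, -1.0, -3.9]
width: 0.0303
```

```bash
python3 st.py;python3 - <<'E'
from h import *
a=get_image("top")
print("mat", ray(a,(214.3,212.4),.003))
E
```

```text
19.33 pos [517.8 255.1 176.1] yaw -1.376 tilt 0.034 0.014 q6 1.7 w 0.0303 F [-0.1 -1.  -3.9] M [ 0.011 -0.066  0.022] qd 0.01
mat [0.53213515 0.25261548 0.003     ]
```

Request:
play_rows(
  series=[
    {"dx":1,"dy":0,"dz":-10,"turn":0,"fingers":1},
    {"dx":1,"dy":0,"dz":-10,"turn":0,"fingers":1},
    {"dx":1,"dy":0,"dz":-10,"turn":0,"fingers":1},
    {"dx":1,"dy":0,"dz":-10,"turn":0,"fingers":1},
    {"dx":1,"dy":0,"dz":-10,"turn":0,"fingers":1},
    {"dx":1,"dy":0,"dz":-10,"turn":0,"fingers":1},
    {"dx":1,"dy":0,"dz":-10,"turn":0,"fingers":1},
    {"dx":1,"dy":0,"dz":-10,"turn":0,"fingers":1},
    {"dx":1,"dy":0,"dz":-10,"turn":0,"fingers":1},
    {"dx":1,"dy":0,"dz":-10,"turn":0,"fingers":1},
    {"dx":0,"dy":0,"dz":-6,"turn":0,"fingers":1},
    {"dx":0,"dy":0,"dz":0,"turn":0,"fingers":1},
    {"dx":0,"dy":0,"dz":0,"turn":0,"fingers":1},
  ],
)

```text
clock: 20.47
position: [0.5283, 0.2491, 0.0562]
ee_rot: [0.014, 0.77, -0.638, -0.015]
contact_force: [-0.0, -0.8, -2.9]
width: 0.0301
```

```bash
python3 st.py
```

```text
20.47 pos [528.3 249.1  56.2] yaw -1.385 tilt 0.04 0.013 q6 1.692 w 0.0301 F [-0.  -0.8 -2.9] M [ 0.005 -0.093 -0.025] qd 0.013
```

Request:
play_rows(
  series=[
    {"dx":0,"dy":0,"dz":-7,"turn":0,"fingers":1},
    {"dx":0,"dy":0,"dz":-7,"turn":0,"fingers":1},
    {"dx":0,"dy":0,"dz":-5,"turn":0,"fingers":1},
    {"dx":0,"dy":0,"dz":-3,"turn":0,"fingers":1},
    {"dx":0,"dy":0,"dz":-2,"turn":0,"fingers":1},
    {"dx":0,"dy":0,"dz":-2,"turn":0,"fingers":1},
    {"dx":0,"dy":0,"dz":0,"turn":0,"fingers":1},
  ],
)

```text
clock: 21.05
position: [0.5295, 0.2498, 0.0292]
ee_rot: [0.012, 0.77, -0.638, -0.014]
contact_force: [-0.6, 1.0, -2.6]
width: 0.03
```

```bash
python3 st.py
```

```text
21.05 pos [529.5 249.8  29.2] yaw -1.384 tilt 0.036 0.014 q6 1.691 w 0.03 F [-0.6  1.  -2.6] M [ 0.    -0.007  0.031] qd 0.004
```

Request:
play_rows(
  series=[
    {"dx":0,"dy":0,"dz":-1,"turn":0,"fingers":1},
    {"dx":0,"dy":0,"dz":-1,"turn":0,"fingers":1},
    {"dx":0,"dy":0,"dz":-1,"turn":0,"fingers":1},
    {"dx":0,"dy":0,"dz":0,"turn":0,"fingers":1},
  ],
)

```text
clock: 21.38
position: [0.53, 0.2499, 0.0265]
ee_rot: [0.011, 0.77, -0.638, -0.014]
contact_force: [0.2, 0.1, -3.6]
width: 0.0302
```

```bash
python3 st.py
```

```text
21.38 pos [530.  249.9  26.5] yaw -1.384 tilt 0.034 0.014 q6 1.69 w 0.0302 F [ 0.2  0.1 -3.6] M [-0.033  0.023 -0.04 ] qd 0.005
```

Request:
play_rows(
  series=[
    {"dx":0,"dy":0,"dz":-1,"turn":0,"fingers":1},
    {"dx":0,"dy":0,"dz":-1,"turn":0,"fingers":1},
    {"dx":0,"dy":0,"dz":0,"turn":0,"fingers":1},
  ],
)

```text
clock: 21.63
position: [0.5303, 0.2501, 0.0262]
ee_rot: [0.011, 0.77, -0.638, -0.014]
contact_force: [0.6, -0.3, -2.9]
width: 0.0301
```

```bash
python3 st.py
```

```text
21.63 pos [530.3 250.1  26.2] yaw -1.384 tilt 0.033 0.014 q6 1.69 w 0.0301 F [ 0.6 -0.3 -2.9] M [ 0.028 -0.111 -0.005] qd 0.01
```

Request:
play_rows(
  series=[
    {"dx":0,"dy":0,"dz":0,"turn":0,"fingers":0.3},
    {"dx":0,"dy":0,"dz":0,"turn":0,"fingers":0},
    {"dx":0,"dy":0,"dz":0,"turn":0,"fingers":-0.5},
    {"dx":0,"dy":0,"dz":0,"turn":0,"fingers":-1},
    {"dx":0,"dy":0,"dz":0,"turn":0,"fingers":-1},
    {"dx":0,"dy":0,"dz":0,"turn":0,"fingers":-1},
    {"dx":0,"dy":0,"dz":0,"turn":0,"fingers":-1},
  ],
  squeeze=20,
)

```text
clock: 22.22
position: [0.5319, 0.2506, 0.0273]
ee_rot: [0.009, 0.77, -0.638, -0.013]
contact_force: [0.1, -0.6, -0.1]
width: 0.0855
```

```bash
python3 st.py
```

```text
22.22 pos [531.9 250.6  27.3] yaw -1.384 tilt 0.029 0.014 q6 1.69 w 0.0855 F [ 0.1 -0.6 -0.1] M [ 0.054  0.019 -0.034] qd 0.002
```

Request:
play_rows(
  series=[
    {"dx":0,"dy":0,"dz":6,"turn":0,"fingers":-1},
    {"dx":0,"dy":0,"dz":10,"turn":0,"fingers":-1},
    {"dx":0,"dy":0,"dz":12,"turn":0,"fingers":-1},
    {"dx":0,"dy":0,"dz":15,"turn":0,"fingers":-1},
    {"dx":0,"dy":0,"dz":20,"turn":0,"fingers":-1},
    {"dx":0,"dy":0,"dz":25,"turn":0,"fingers":-1},
    {"dx":0,"dy":0,"dz":25,"turn":0,"fingers":-1},
    {"dx":0,"dy":0,"dz":25,"turn":0,"fingers":-1},
    {"dx":-5,"dy":-25,"dz":15,"turn":0,"fingers":-1},
    {"dx":-10,"dy":-30,"dz":0,"turn":0,"fingers":-1},
    {"dx":-20,"dy":-30,"dz":0,"turn":0,"fingers":-1},
    {"dx":-20,"dy":-30,"dz":0,"turn":0,"fingers":-1},
    {"dx":-20,"dy":-30,"dz":0,"turn":0,"fingers":-1},
    {"dx":-20,"dy":-30,"dz":0,"turn":0,"fingers":-1},
    {"dx":-20,"dy":-30,"dz":0,"turn":0,"fingers":-1},
    {"dx":-20,"dy":-30,"dz":0,"turn":0,"fingers":-1},
    {"dx":-20,"dy":-30,"dz":0,"turn":0,"fingers":-1},
    {"dx":0,"dy":0,"dz":0,"turn":0,"fingers":-1},
    {"dx":0,"dy":0,"dz":0,"turn":0,"fingers":-1},
  ],
)

```text
clock: 23.8
position: [0.3707, -0.0226, 0.2051]
ee_rot: [0.002, 0.771, -0.637, -0.003]
contact_force: [0.2, -0.5, 0.0]
width: 0.0856
```

```bash
python3 st.py; python3 - <<'E'
from h import *
a=get_image("top");b=get_image("scene")
T=lambda p,c,z:cv2.resize(p["pixels"][c[1]:c[3],c[0]:c[2],::-1],z,interpolation=cv2.INTER_CUBIC)
cv2.imwrite("pics/f1.png",np.vstack([np.hstack([T(a,(180,170,250,250),(262,300)),T(a,(280,172,395,237),(530,300))])[:, :792],np.hstack([T(b,(320,130,420,200),(396,277)),T(b,(260,170,360,260),(396,277))])]))
for m in masks_of(a,"crank_hub")[:1]:print(m["xy"],ray(a,m["xy"],.04))
E
```

```text
23.8 pos [370.7 -22.6 205.1] yaw -1.381 tilt 0.006 -0.001 q6 1.133 w 0.0856 F [ 0.2 -0.5  0. ] M [-0.013 -0.035 -0.017] qd 0.062
[212.4, 215.7] [0.52200994 0.24654299 0.04      ]
```

View pics/f1.png

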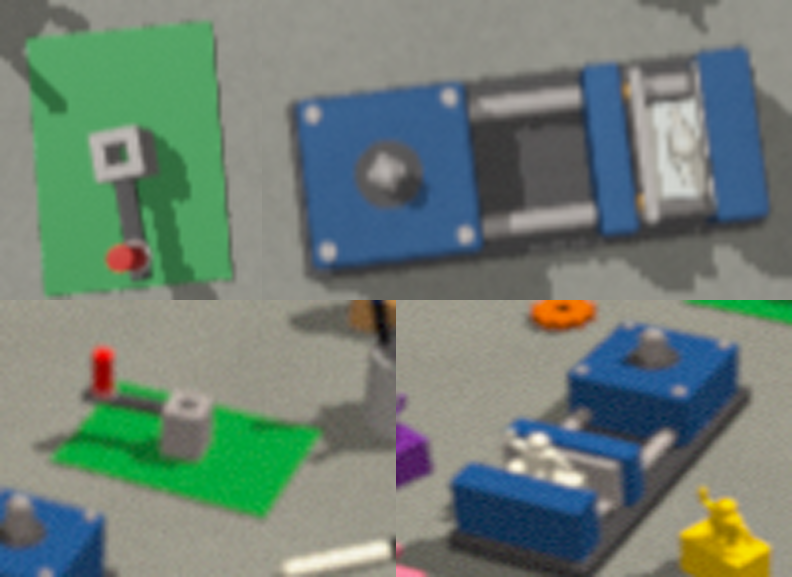

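The picture shows the crank upright near the mat's centre. The figure stands upright between the pad and the fixed jaw, the pad is pressed back towards the moving jaw, and the robot is clear.

```bash
python3 -c "
from rig import *
print(sign_off())"
```

```text
the job is handed in; nothing more can be done
None
```

The job is handed in: the figure is clamped in the vice and the crank is back on the green mat. `sign_off()` gives no verdict, so this rests on my own checks.

- **Fitting:** I read the shaft's square in the wrist camera (about 6°) and matched the crank to it. It slid home with only its own weight on the wrist (about 3 N), so nothing was rammed.
- **Winding:** I held the hub and turned it clockwise about 4 rad rather than leading the knob round. The turning moment rose from 0.29 N m running free to about 0.54 N m, then held at 0.215 N m once still. That is about 3.1 N at the knob, inside the firm range, and I estimate the pad is pressed back about 4.3 mm, or 34 N. I judged this from the moments and did not measure the pad's travel in a picture.
- **Putting back:** I backed the crank off until the moment was zero, lifted it straight off and set it down on the mat.

**Last checks:**
- The final pictures show the crank standing upright about 12 mm from the mat's centre.
- The figure stands upright between the jaws.
- The gripper is open and clear, with no contact force.
- I kept clear of the other things on the bench, but did not measure their positions again.

**Disagreements along the way:**
- The arm overshot and drifted by up to about 10–20 mm after quick moves, which I corrected with slower steps before each grasp and fit.
- The wrist camera read about 1.7 mm off in y; I allowed for this.
- The moment readings were noisy by about 0.04 N m, and the jaw began to bite slightly later than 3.2 rad (about 3.4 rad, including play).

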